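# Put the empty plug pot away in the parts drawer

### The job

Pull the parts drawer out to its stop and leave it open. Then take the empty pot with the wide collar out of the slanted caddy and nest it upright in the matching pot that stands in the drawer, gently lowering it until its collar rests on the other pot's rim before you let go. Leave the straight-sided tumbler in the caddy, and the tape roll, tester and screwdriver where they are.

Things in the scene. Friction and masses are not known exactly. Their poses are not given: they have to be found in the camera images.
- cabinet: grey metal parts cabinet fixed on the desk, left or right of the middle, 200 mm deep (x), 200 wide (y), 130 high. Origin: centre of its underside; its front, at x = -100 mm, looks along its -x, roughly to the robot. Its one drawer slides out along -x: a tray (inside 153 x 158 mm, sides 45 mm high, floor 20 mm above the desk) behind a front panel 15 mm thick with its top 123 mm above the desk.
- drawer (a joint): how far the drawer is pulled out, m: 0 is shut, 0.140 is its stop; it starts shut or up to 15 mm out and stays where it is left
- drawer_handle (a point): middle of the drawer's steel bar handle: a level bar 11 mm thick, 100 mm long along the cabinet's y, 35 mm out from the front panel (29 mm free behind the bar), 95 mm above the desk, 35 mm below the cabinet's top. Moves with the drawer; axes as the cabinet's.
- caddy: dark wooden stand fixed on the desk, on the other side: base board 190 x 220 mm, a sloped block with two sockets, a small switch behind (36 mm high). Origin: on the desk, 10 mm inside the middle of the rear edge; front looks to -x. Sockets lean 25 degrees, mouths up and to -x; centres on the slope at x -130, y +55 and -55, z 52 mm; each a ring 62 mm outside, 53 inside, 22 high.
- loose_pot: pot to put away: white plastic, 60 mm high, in one caddy socket, tilted 25 degrees. Body tapers from 40 mm diameter (foot) to 53 mm at 33 mm height, where a shoulder steps out to a collar, 62-64 mm diameter (57 inside), up to the rim. 50 g. Origin: centre of underside; z along its axis to the mouth. Nested in an equal pot, its shoulder rests on that pot's rim and it sits 27 mm higher.
- drawer_pot: an equal white pot (same sizes), standing upright and loose on the floor of the drawer's tray; hidden while the drawer is shut. Origin: centre of the underside; z up its axis.
- tumbler: straight-sided white plastic tumbler without a collar, 48 mm in diameter, 60 mm high, in the caddy's other socket, tilted 25 degrees; to be left there. Origin: centre of the underside; z along its axis to the mouth.
- tape_roll: black roll of tape lying flat, 60 mm outside diameter, 38 mm hole, 19 mm high, between the cabinet and the caddy; leave alone. Origin: centre of the underside.
- tester: black hand-held tester, 62 x 105 x 28 mm, lying on the desk out to one side; leave alone. Origin: centre of the underside.
- screwdriver: screwdriver with a black handle, 190 mm long, lying along its x, 26 mm high, out to one side; leave alone. Origin: under the middle of its length.
There are look-alikes about, which are no part of the job. What is shaped like the loose_pot but purple is not meant.

How it is judged:
By the outcome, as a careful person would: the job done as asked, in the order asked, and still so for the second after the job is handed in, with the robot touching nothing.
It also fails if it takes over 58 s, if anything falls off the work surface, if the arm or the gripper's body presses on something with over 40 N, if the wrist force passes 120 N, or if a joint passes its speed limit or range.

### The arm

A 7-joint arm with a two-finger parallel gripper is mounted at the origin on the work surface. World frame = base frame: x ahead of the robot, y to its left, z up, the work surface at z = 0. Lengths are in mm, angles in rad, forces in N, time in s.
With the tool pointing down it reaches from about 425 to 875 mm from the base axis. Payload 9.9 kg.
Tool frame: the origin (TCP) lies midway between the tips of the shut fingers; the grasp point (between the pads) lies env.grip_depth behind it (env.grip_depth is the distance from the TCP to the grasp point, in mm); x points along the fingers, y is the direction in which the jaws open and shut, and the axes are right-handed (so a half turn about x gives the same grasp; the last joint's range is limited). The gripper opens to 85 mm and grips with 20 to 120 N. Pads are 22 mm wide; open, the fingers measure 114 mm over their backs; the gripper's body (76 mm by 85 mm) begins 54 mm behind the grasp point. The pads swing forward as they close: fully open they stand 13 mm farther back than shut.
Start: joints at [1.158, 0.576, 0.025, 1.437, -0.015, 1.129, -0.057], TCP at [217.967, -638.842, 231.289] pointing down, gripper open.
Joint ranges: [-2.76, 2.76], [-0.34, 2.15], [-1.52, 1.57], [0.19, 2.46], [-1.09, 4.23], [0.17, 1.99], [-2.82, 2.82]. Speed limits (rad/s): [2.22, 2.22, 3.01, 3.01, 3.14, 3.14, 3.14].

### API

Orientations are given as a rotation vector (axis times angle).
In Python, from station import env gives the robot as it stands.
- The arm moves only by the tool apply_moves, never from a script. Its argument "steps" is a list of rows, each a list of 7 numbers: the shift along the tool's x, y, z scaled (see below), then the turn, a rotation vector about the tool's x, y, z scaled (see below), then the closure, from -1 (fully open) to 1 (shut), so that 0 is half open. A call has 1 to 10 rows; each row is the pose to reach, as a shift and turn from the pose measured when the call began, along the tool's axes at that moment; what a row does not reach only later rows make up. The controller multiplies each number of a shift by 0.25 m and each number of a turn by pi/2 rad. A row lasts 1/8 s, in which the tool goes at most 62.5 mm and 10.7 degrees, less where a joint would pass 70% of its speed; a pose out of reach is approached as far as the arm can. A call with a number of a shift or a turn outside -1 to 1 is refused whole. A call with a gripper value outside its range is refused whole. The fingers move at their own pace and stop on an object; "newtons" is the grip in N (left out, the last holds). Time passes only in rows, so rows that repeat a pose let the fingers close. It gives the time, the measured TCP pose, the force and the opening at its end, in the units of the state.
- env.state(): the state, without advancing time (a new reading comes with each control period).
- env.read_camera(name): name is "side" or "top"; returns a dict with "image" (400x640x3 uint8, blue, green, red), "z_map" (400x640 float32, mm along the optical axis (not along the pixel's ray), 0 where there is no reading), "fovy" (degrees; the focal length in pixels is half the picture's height over the tangent of half this angle, whatever the lens; pixels are square), "cx", "cy" (the principal point, pixels), "D" ([k1, k2, p1, p2, k3] as OpenCV has them; the pictures are not rectified), "pose" (4x4, takes a point from camera to world coordinates). Camera axes: x right, y up, looking along -z (the intrinsics and any distortion apply to the point x, -y, -z); pixel columns grow to the right and rows downward; lengths in mm; the calibration is good to about 2 mm. A picture is of the moment at which its call begins.
- env.finish_job(): hands the job in, once; it reports no verdict.
The state is a dict: "time_s": time; "joint_positions": joint angles; "joint_vel": joint speeds; "effort": joint torques, N m; "ee_pos": TCP position; "eef_rot": TCP orientation; "force": force on the tool from outside, world axes, zero at the start; "torque": the same for the moment, N m; "gripper_width": opening from 0.0 (shut) to 1.0 (fully open).
Only numpy, scipy, OpenCV 4.12 (cv2) and the standard library are available. Lean on these libraries where they do the work, as an engineer would, in place of code of your own. Each camera call takes 0.05 s, during which the arm holds its last target.

## Working session

There is one attempt and no reset: what is moved stays moved. The work goes in short steps, Python scripts to look and compute and a tool call to move; the robot and the scene stay as the last step left them, time stands still between calls to the robot, and variables do not carry over. Pictures are saved under pics/ and viewed, and the job is handed in when it is done.

Besides the shell and the picture viewer there is one more tool, called after ">>>" as name(argument=value, ...) on one line, values as JSON. apply_moves: Moves the arm, as the interface text tells. Its arguments: {"type":"object","properties":{"steps":{"type":"array"},"newtons":{"type":"number"}},"required":["steps"]}

```bash
ls; mkdir -p pics; python3 - <<'E'
from station import env
import cv2,numpy as np
s=env.state();print(s,env.grip_depth)
for n in("side","top"):
    c=env.read_camera(n);cv2.imwrite(f"pics/{n}0.png",c["image"]);print(n,c["fovy"],c["cx"],c["cy"],c["D"],np.round(c["pose"],3).tolist(),(c["z_map"]>0).mean())
E
```

```text
pics
{'time_s': 0.0, 'joint_positions': array([ 1.15817333,  0.57653267,  0.02488317,  1.43791173, -0.01499007,
        1.1289982 , -0.05651653]), 'joint_vel': array([ 0.00162547, -0.00144255,  0.00018489,  0.00144813,  0.00203631,
       -0.00292058,  0.00024802]), 'effort': array([-1.24949325e-03, -7.65765953e+01,  2.24971801e+00, -2.85969508e+01,
        1.52209844e-02,  1.26078466e-02, -2.70280950e-06]), 'ee_pos': array([ 217.81113138, -638.41226223,  230.4418561 ]), 'eef_rot': array([ 2.04366542,  0.34079524, -2.04446845]), 'force': array([-0.14239534,  0.45685168,  0.15286655]), 'torque': array([-0.00337644,  0.02001964, -0.01559691]), 'gripper_width': 1.0026133506905373} 18.700000000000003
side 43.457521542795874 314.4932612446667 195.6317145191772 [-0.05204484  0.          0.          0.          0.        ] [[-0.74, 0.427, -0.519, -320.781], [-0.672, -0.494, 0.552, 995.825], [-0.021, 0.758, 0.653, 1258.934], [0.0, 0.0, 0.0, 1.0]] 0.98671875
top 49.386878669924776 323.14355234924966 196.70104255338686 [-0.03050344  0.          0.          0.          0.        ] [[0.001, 0.998, -0.062, 529.99], [-1.0, 0.002, 0.014, 12.072], [0.014, 0.062, 0.998, 1383.812], [0.0, 0.0, 0.0, 1.0]] 0.99591796875
```

View pics/side0.png

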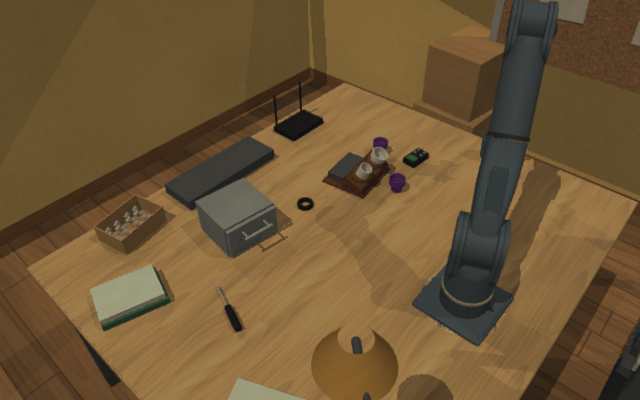

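View pics/top0.png

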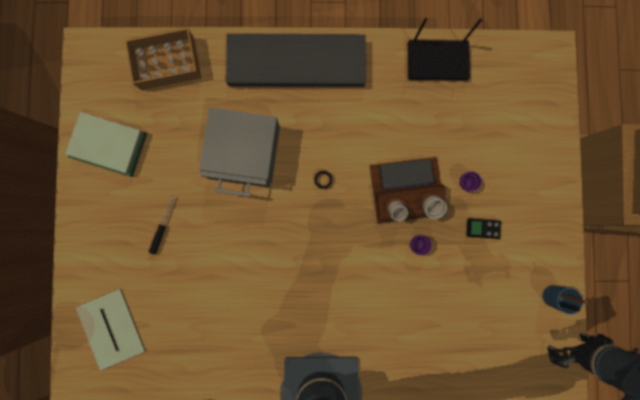

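```bash
cat > h.py <<'E'
from station import env
import cv2,numpy as np
from scipy.spatial.transform import Rotation as R
def K(c):
    f=200/np.tan(np.radians(c["fovy"])/2); return np.array([[f,0,c["cx"]],[0,f,c["cy"]],[0,0,1.]])
def rays(c,uv):
    n=cv2.undistortPoints(np.asarray(uv,float).reshape(-1,1,2),K(c),np.array(c["D"])).reshape(-1,2)
    d=np.c_[n[:,0],-n[:,1],-np.ones(len(n))]
    return d@c["pose"][:3,:3].T, c["pose"][:3,3]
def depth(c,uv):
    d,o=rays(c,uv); uv=np.asarray(uv).reshape(-1,2).astype(int)
    z=c["z_map"][uv[:,1],uv[:,0]]; return o+d*z[:,None]
def plane(c,uv,z):
    d,o=rays(c,uv); return o+d*((z-o[2])/d[:,2])[:,None]
def cloud(c,x0,y0,x1,y1):
    u,v=np.meshgrid(np.arange(x0,x1),np.arange(y0,y1)); uv=np.c_[u.ravel(),v.ravel()]
    return uv,depth(c,uv).reshape(-1,3),c["image"][uv[:,1],uv[:,0]]
def crop(c,x0,y0,x1,y1,k,name):
    cv2.imwrite(name,cv2.resize(c["image"][y0:y1,x0:x1],None,fx=k,fy=k,interpolation=cv2.INTER_CUBIC))
E
python3 - <<'E'
from h import *
s=env.read_camera("side");t=env.read_camera("top")
crop(s,320,120,440,210,6,"pics/s1.png");crop(t,360,140,510,260,5,"pics/t1.png");crop(t,190,95,340,215,5,"pics/t2.png")
print("tape",depth(t,[[323,171]]),"cab top",depth(t,[[220,125],[265,130],[215,170],[260,175]]))
print("cabtop side",depth(s,[[235,200]]))
for nm,c,b in(("t",t,(360,150,460,230)),("s",s,(340,140,400,200))):
    uv,p,bgr=cloud(c,*b); m=(bgr.min(1)>95)&(p[:,2]>35)
    im=np.zeros((400,640),np.uint8); im[uv[m,1],uv[m,0]]=1
    n,l,st,ce=cv2.connectedComponentsWithStats(im)
    for i in range(1,n):
        if st[i,4]>15:
            mm=l[uv[:,1],uv[:,0]]==i; q=p[mm]; print(nm,ce[i],st[i],q.mean(0).round(1),q.min(0).round(),q.max(0).round())
E
```

```text
tape [[695.68631629  -5.85690959  23.43555499]] cab top [[817.14121224 296.23859033 129.376129  ]
 [802.41005889 164.67412435 130.48349981]
 [685.09124455 308.60246232 128.67183818]
 [670.4722856  177.67637975 131.37292198]]
cabtop side [[768.76229783 236.24133675 129.75709386]]
s [379.9137931  154.74137931] [371 147  17  13 116] [ 578.6 -341.7   91.9] [ 546. -374.   66.] [ 609. -299.  118.]
s [359.26829268 170.7804878 ] [356 165   9  11  41] [ 575.3 -206.9   93.3] [ 551. -217.   68.] [ 594. -199.  119.]
s [368.42424242 169.24242424] [366 166   6   7  33] [ 559.1 -242.7   87.9] [ 539. -255.   70.] [ 575. -210.  101.]
```

View pics/s1.png

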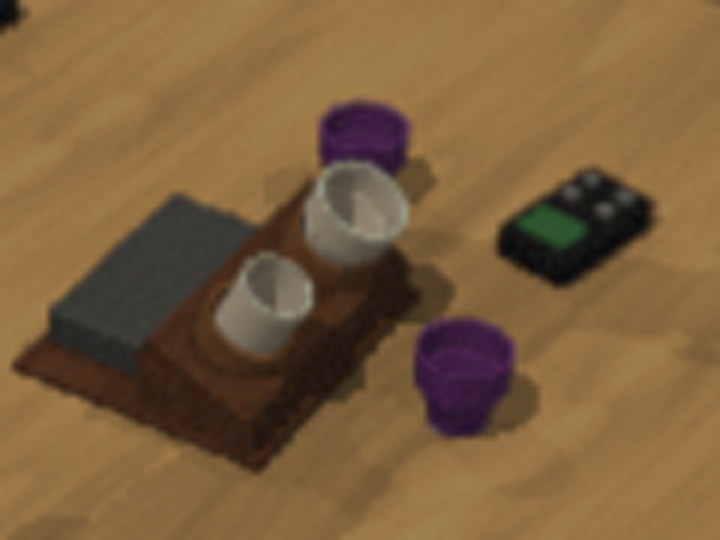

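View pics/t1.png

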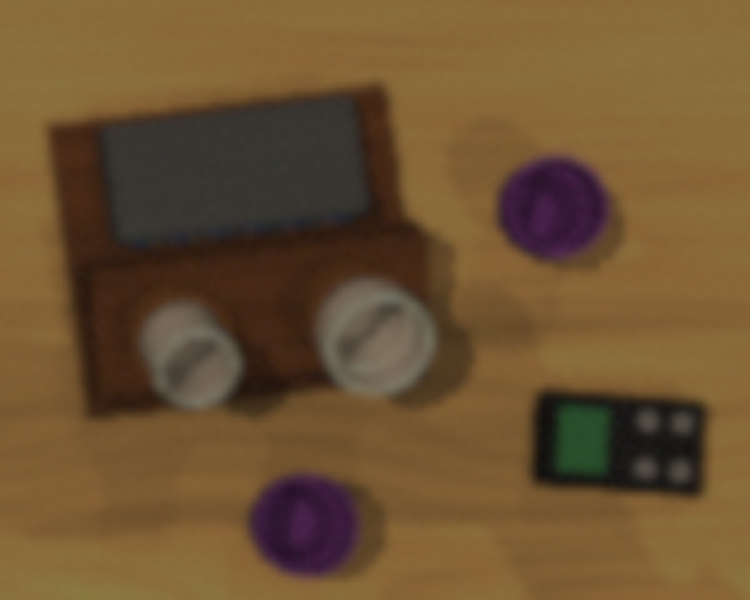

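View pics/t2.png

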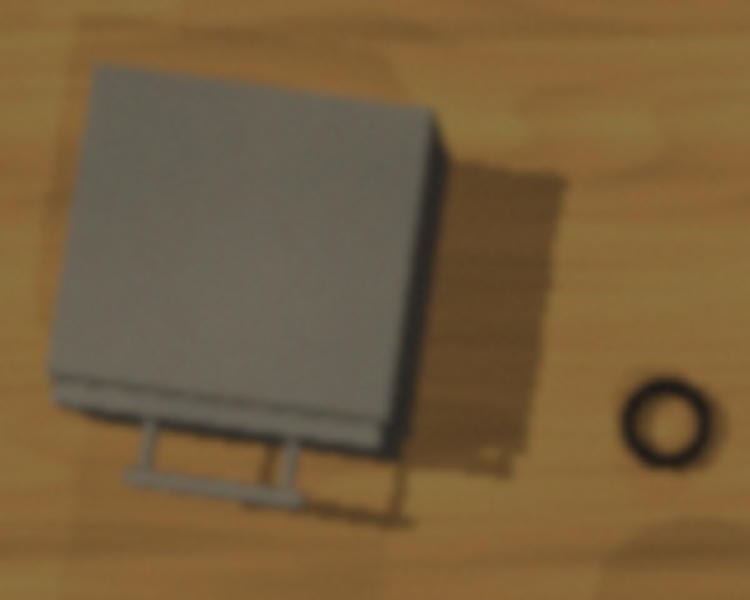

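```bash
python3 - <<'E'
from h import *
s=env.read_camera("side");t=env.read_camera("top")
for nm,c,b in(("t",t,(190,95,300,215)),("s",s,(190,170,290,260))):
    uv,p,_=cloud(c,*b); m=(p[:,2]>124)&(p[:,2]<136)
    r=cv2.minAreaRect(p[m][:,:2].astype(np.float32)); print(nm,"cabtop",m.sum(),r,p[m].mean(0))
    print(np.round(plane(c,[[209.2,108],[276.6,117],[200,169.4],[267.6,178.6]],130),1) if nm=="t" else "")
    if nm=="t":
        print("bar ends",plane(c,[[216,190.6],[249.6,195]],98).round(1))
    m=(p[:,2]>85)&(p[:,2]<112)&(p[:,0]<660)&(p[:,0]>540)
    q=p[m];
    if m.sum()>5:print(nm,"handle pts",m.sum(),q.min(0),q.max(0)); print(q[::max(1,len(q)//15)].round(0).tolist())
# caddy
uv,p,bgr=cloud(t,365,145,455,230)
hsv=cv2.cvtColor(bgr[None],cv2.COLOR_BGR2HSV)[0]
print("switch", p[(p[:,2]>28)&(p[:,2]<42)&(p[:,0]>650)].mean(0))
for b in((385,195,412,226),(418,190,452,226)):
    uv,p,bgr=cloud(t,*b); print(b); z=p[:,2].reshape(b[3]-b[1],-1); print(z[::2,::2].round(0).astype(int))
E
```

```text
t cabtop 4493 ((758.277587890625, 245.154296875), (202.26605224609375, 202.4358367919922), 81.96331024169922) [761.07638172 243.98175326 130.15928534]
[[867.4 328.6 130. ]
 [841.1 131.3 130. ]
 [686.6 351.8 130. ]
 [660.2 155.8 130. ]]
bar ends [[627.5 311.8  98. ]
 [614.7 212.2  98. ]]
t handle pts 221 [611.66644011 160.01239064  86.21480992] [659.96184408 318.78527319 111.70458438]
[[659.0, 303.0, 99.0], [655.0, 237.0, 106.0], [650.0, 300.0, 98.0], [648.0, 186.0, 90.0], [641.0, 303.0, 99.0], [635.0, 306.0, 99.0], [632.0, 291.0, 98.0], [629.0, 287.0, 102.0], [626.0, 305.0, 100.0], [626.0, 264.0, 102.0], [623.0, 288.0, 98.0], [623.0, 246.0, 104.0], [620.0, 269.0, 103.0], [620.0, 228.0, 101.0], [617.0, 237.0, 102.0], [615.0, 229.0, 97.0]]
s cabtop 2197 ((756.939208984375, 246.956787109375), (205.25791931152344, 210.23089599609375), 82.33141326904297) [757.65662797 250.16396267 129.44373973]

s handle pts 294 [610.18368991 162.53071543  85.03311378] [659.94230512 320.41155515 111.81557562]
[[650.0, 163.0, 108.0], [650.0, 195.0, 108.0], [643.0, 166.0, 87.0], [651.0, 191.0, 90.0], [654.0
[... 2219 characters left out ...]
4   84   68   61   61   65   69   78   74   89   94
    -3    4   -2]
 [  39   39 1384   36   99   79   72   67   75   72   78   91   90  100
     1    7    5]
 [  37   34   26   24   97   84   74   68   75   82   81   92   93   10
     2   -4   -2]
 [   2    2    4    7    7   94   93   85   84   88 1384   95    0    5
    -4   -2   -5]
 [  10    3    2    3    2    0    5   89   94   92    0    6    3    1
    -2    2   -1]
 [  -7   -1   -1   -2   -8    1    5    1    4    3    2    6   -2   -3
     0   -3    5]
 [  -3   -2    1    6   -3    2    6    0   -1   -5   -4    0    3    1
    -4   -1   -1]
 [  -2   -3    2    0   -2   -3    4   -2    0 1384    1   -2   -1    1
     1   -5   -4]]
```

```bash
python3 - <<'E'
from h import *
t=env.read_camera("top");s=env.read_camera("side")
for c,b in((t,(370,150,455,230)),(s,(320,140,400,205))):
    im=c["image"][b[1]:b[3],b[0]:b[2]]; h=cv2.cvtColor(im,cv2.COLOR_BGR2HSV)
    for pt in ([(430,190),(434,207),(398,210),(445,203),(410,195),(405,170)] if c is t else [(380,155),(375,150),(363,165),(360,172),(385,150)]):
        print(pt,c["image"][pt[1],pt[0]],h[pt[1]-b[1],pt[0]-b[0]])
E
```

```text
(430, 190) [17 36 63] [ 12 186  63]
(434, 207) [ 78  93 106] [ 16  67 106]
(398, 210) [63 75 84] [17 64 84]
(445, 203) [68 86 92] [23 67 92]
(410, 195) [22 40 70] [ 11 175  70]
(405, 170) [49 55 57] [23 36 57]
(380, 155) [107 127 138] [ 19  57 138]
(375, 150) [65 77 84] [19 58 84]
(363, 165) [67 77 84] [18 52 84]
(360, 172) [ 98 117 128] [ 19  60 128]
(385, 150) [ 99 121 125] [ 25  53 125]
```

```bash
python3 - <<'E'
from h import *
from scipy.optimize import least_squares
t=env.read_camera("top");s=env.read_camera("side")
a=plane(t,[[370,165],[436.6,157.2],[378,223]],10);print("caddy base",a.round(1));d=a[0]-a[1];yaw=np.arctan2(-d[0],d[1]);print("yaw",np.degrees(yaw),np.linalg.norm(d))
rear=(a[0]+a[1])/2; 
def fr(y): return np.array([[np.cos(y),-np.sin(y),0],[np.sin(y),np.cos(y),0],[0,0,1]])
C=fr(yaw); o=rear-C[:,0]*10; o[2]=0; print("caddy origin",o)
for sy in(55,-55):
    p=o+C@np.array([-130,sy,52]); ax=C@np.array([-np.sin(np.radians(25)),0,np.cos(np.radians(25))])
    print("socket",p.round(1),"axis",ax.round(3))
    Q=[]
    for nm,c in(("t",t),("s",s)):
        b=(375,185,455,230) if nm=="t" else (340,135,400,200)
        uv,q,bgr=cloud(c,*b); h=cv2.cvtColor(bgr[None],cv2.COLOR_BGR2HSV)[0]
        v=q-p; al=v@ax; r=np.linalg.norm(v-al[:,None]*ax,axis=1)
        m=(h[:,1]<110)&(h[:,2]>45)&(r<50)&(al>5)&(q[:,2]<200)
        q=q[m];al=al[m];print(nm,m.sum(),"along pct",np.percentile(al,[2,50,90,98,100]).round(1))
        # in-plane coordinates
        e1=C[:,1];e2=np.cross(ax,e1); xy=np.c_[(q-p)@e1,(q-p)@e2]
        for lo in (20,):
            k=al>lo
            (cx,cy),rad=cv2.minEnclosingCircle(xy[k].astype(np.float32)); print(" enclosing",cx,cy,rad)
            f=least_squares(lambda x:np.hypot(xy[k,0]-x[0],xy[k,1]-x[1])-x[2],[0,0,28],loss="soft_l1",f_scale=2);print(" fit",f.x.round(1),np.abs(f.fun).mean().round(2))
# lamp
print("lamp",depth(s,[[355,365],[330,370],[425,390],[357,345],[265,395]]).round(0))
print("mug",depth(t,[[562,298]]).round(0)); st=env.state();print(R.from_rotvec(st["eef_rot"]).as_matrix().round(3))
E
```

```text
caddy base [[ 717.  -155.8   10. ]
 [ 742.9 -369.7   10. ]
 [ 532.6 -180.    10. ]]
yaw 6.909989826273877 215.5628283811978
caddy origin [ 720.01705153 -263.95411366    0.        ]
socket [ 584.3 -225.    52. ] axis [-0.42  -0.051  0.906]
t 274 along pct [ 7.1 36.9 58.1 61.3 63. ]
 enclosing -2.716769218444824 -2.276552677154541 28.845983505249023
 fit [-1.7 -2.6 22.8] 0.95
s 191 along pct [11.8 41.1 57.  62.  65.9]
 enclosing 1.6834893226623535 -4.1943864822387695 29.770896911621094
 fit [ 1.1 -0.7 23.1] 2.17
socket [ 597.6 -334.2   52. ] axis [-0.42  -0.051  0.906]
t 373 along pct [ 7.4 40.1 58.6 61.3 65.8]
 enclosing 0.41230282187461853 -1.9980581998825073 33.723609924316406
 fit [ 1.7 -4.6 28.9] 1.97
s 240 along pct [12.6 41.5 56.5 60.7 65.9]
 enclosing -0.7418429851531982 -1.2245951890945435 36.51139450073242
 fit [ 1.6 -2.1 29.2] 3.15
lamp [[-74. 651. 543.]
 [-41. 673. 519.]
 [-73. 323.  -3.]
 [-57. 625. 551.]
 [231. 620.  11.]]
mug [[ 293. -772.    0.]]
[[-0.     0.323 -0.946]
 [ 0.    -0.946 -0.323]
 [-1.    -0.    -0.   ]]
```

```bash
cat >> h.py <<'E'
def RM(x,y):
    x=np.array(x,float);x/=np.linalg.norm(x);y=np.array(y,float);y-=x*(x@y);y/=np.linalg.norm(y);return np.c_[x,y,np.cross(x,y)]
def plan(pos,Rt,n,frac=1.0,show=True):
    """numbers for target pose at fraction frac of the way from present pose"""
    s=env.state();p0=s["ee_pos"];R0=R.from_rotvec(s["eef_rot"]).as_matrix()
    d=R0.T@(np.array(pos,float)-p0)/250; w=R.from_matrix(R0.T@Rt).as_rotvec()/(np.pi/2)
    print("t",round(s["time_s"],2),"pos",p0.round(1),"F",s["force"].round(1),"w",round(s["gripper_width"],3),"full shift",d.round(3),"turn",w.round(3))
    if n:
        for i in range(1,n+1): print((np.r_[d,w]*i/n).round(3).tolist())
yc=np.radians(-7.8)
cx=np.array([np.cos(yc),np.sin(yc),0]);cy=np.array([-np.sin(yc),np.cos(yc),0])
RH=RM([0,0,-1],cx)
bar=np.array([621.3,262,95.])
E
python3 - <<'E'
from h import *
plan([621.3,262,190],RH,4)
plan([450,-150,240],RH,4)
E
```

```text
t 0.5 pos [ 218.  -638.8  231.3] F [-0.6  0.5  0.3] w 1.0 full shift [ 0.165 -2.889 -2.691] turn [-0.704 -0.     0.   ]
[0.041, -0.722, -0.673, -0.176, -0.0, 0.0]
[0.083, -1.444, -1.345, -0.352, -0.0, 0.0]
[0.124, -2.167, -2.018, -0.528, -0.0, 0.0]
[0.165, -2.889, -2.691, -0.704, -0.0, 0.0]
t 0.5 pos [ 218.  -638.8  231.3] F [-0.6  0.5  0.3] w 1.0 full shift [-0.035 -1.551 -1.51 ] turn [-0.704 -0.     0.   ]
[-0.009, -0.388, -0.377, -0.176, -0.0, 0.0]
[-0.017, -0.775, -0.755, -0.352, -0.0, 0.0]
[-0.026, -1.163, -1.132, -0.528, -0.0, 0.0]
[-0.035, -1.551, -1.51, -0.704, -0.0, 0.0]
```

>>> apply_moves(steps=[[0,-0.16,-0.16,-0.08,0,0,-1],[0,-0.32,-0.31,-0.17,0,0,-1],[0,-0.48,-0.47,-0.25,0,0,-0.5],[0,-0.64,-0.62,-0.33,0,0,0],[0,-0.8,-0.78,-0.42,0,0,0.4],[0,-0.97,-0.94,-0.5,0,0,0.4],[0,-0.97,-0.94,-0.5,0,0,0.4]])

```text
time_s: 1.38
ee_pos: [364.3, -329.4, 231.8]
eef_rot: [1.533, 0.963, -1.53]
force: [0.2, -0.7, -0.4]
gripper_width: 0.294
```

```bash
python3 - <<'E'
from h import *
print(env.state()["joint_positions"].round(2))
plan([480,-30,230],RH,0);plan([621.3,262,190],RH,0)
E
```

```text
[ 0.82  0.31 -0.24  1.9   0.09  0.94  0.09]
t 1.38 pos [ 364.3 -329.4  231.8] F [ 0.2 -0.7 -0.4] w 0.294 full shift [ 0.009 -0.102 -1.28 ] turn [-0.199 -0.001 -0.001]
t 1.38 pos [ 364.3 -329.4  231.8] F [ 0.2 -0.7 -0.4] w 0.294 full shift [ 0.171 -0.099 -2.577] turn [-0.199 -0.001 -0.001]
```

>>> apply_moves(steps=[[0,-0.01,-0.2,-0.04,0,0,0.4],[0,-0.02,-0.4,-0.08,0,0,0.4],[0,-0.02,-0.6,-0.12,0,0,0.4],[0,-0.03,-0.8,-0.16,0,0,0.4],[0,-0.04,-1.0,-0.2,0,0,0.4]])

```text
time_s: 2.0
ee_pos: [464.3, -99.4, 232.4]
eef_rot: [1.309, 1.142, -1.306]
force: [1.3, 0.2, 0.6]
gripper_width: 0.302
```

```bash
python3 - <<'E'
from h import *
plan([621.3,262,190],RH,0)
E
```

```text
t 2.0 pos [464.3 -99.4 232.4] F [1.3 0.2 0.6] w 0.302 full shift [ 0.172  0.429 -1.517] turn [ 0.001 -0.    -0.001]
```

>>> apply_moves(steps=[[0,0.06,-0.2,0,0,0,0.4],[0,0.11,-0.4,0,0,0,0.4],[0,0.17,-0.6,0,0,0,0.4],[0,0.22,-0.8,0,0,0,0.4],[0,0.28,-1.0,0,0,0,0.4]])

```text
time_s: 2.62
ee_pos: [568.2, 139.4, 232.7]
eef_rot: [1.31, 1.14, -1.307]
force: [1.0, -1.1, -0.1]
gripper_width: 0.297
```

```bash
python3 - <<'E'
from h import *
plan([621.3,262,190],RH,0)
E
```

```text
t 2.62 pos [568.2 139.4 232.7] F [ 1.  -1.1 -0.1] w 0.297 full shift [ 0.171  0.143 -0.515] turn [-0.    -0.    -0.002]
```

>>> apply_moves(steps=[[0.03,0.05,-0.18,0,0,0,0.4],[0.08,0.1,-0.35,0,0,0,0.4],[0.17,0.143,-0.515,0,0,0,0.4],[0.17,0.143,-0.515,0,0,0,0.4],[0.17,0.143,-0.515,0,0,0,0.4]])

```text
time_s: 3.25
ee_pos: [621.8, 260.7, 190.1]
eef_rot: [1.31, 1.138, -1.309]
force: [-0.5, -1.0, 0.4]
gripper_width: 0.3
```

```bash
python3 - <<'E'
from h import *
plan([621.3,262,76],RH,0)
t=env.read_camera("top");s=env.read_camera("side")
a=cv2.resize(t["image"][120:230,170:300],None,fx=3,fy=3,interpolation=2);b=cv2.resize(s["image"][130:240,210:340],None,fx=3,fy=3,interpolation=2)
cv2.imwrite("pics/h1.png",np.hstack([a,b]))
E
```

```text
t 3.25 pos [621.8 260.7 190.1] F [-0.5 -1.   0.4] w 0.3 full shift [ 0.456 -0.004 -0.006] turn [-0.001  0.001 -0.002]
```

View pics/h1.png

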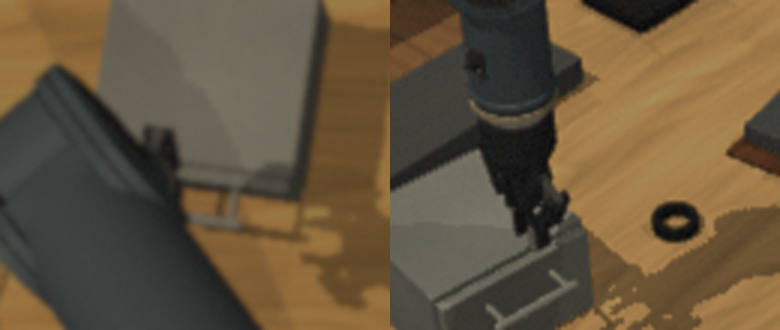

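>>> apply_moves(steps=[[0.12,0,0,0,0,0,0.4],[0.22,0,0,0,0,0,0.4],[0.29,0,0,0,0,0,0.4],[0.35,0,0,0,0,0,0.4],[0.4,0,0,0,0,0,0.4],[0.43,0,0,0,0,0,0.4],[0.456,-0.004,-0.006,0,0,0,0.4]])

```text
time_s: 4.22
ee_pos: [624.1, 260.3, 80.0]
eef_rot: [1.315, 1.131, -1.306]
force: [-15.7, -16.4, 59.6]
gripper_width: 0.303
```

```bash
python3 - <<'E'
from h import *
plan([621.3,262,76],RH,0)
t=env.read_camera("top");s=env.read_camera("side")
a=cv2.resize(t["image"][120:230,170:300],None,fx=3,fy=3,interpolation=2);b=cv2.resize(s["image"][160:270,190:320],None,fx=3,fy=3,interpolation=2)
cv2.imwrite("pics/h2.png",np.hstack([a,b]))
E
```

```text
t 4.22 pos [624.1 260.3  80. ] F [-15.7 -16.4  59.6] w 0.303 full shift [ 0.016 -0.012 -0.005] turn [-0.003  0.001 -0.006]
```

View pics/h2.png

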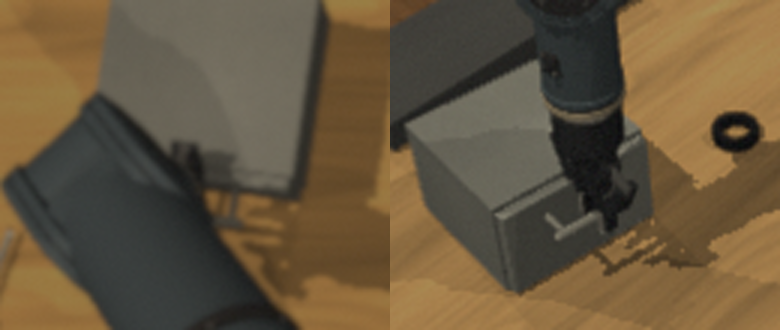

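>>> apply_moves(steps=[[-0.02,0,0,0,0,0,0.4],[-0.04,0,0,0,0,0,0.4]])

```text
time_s: 4.58
ee_pos: [624.2, 260.6, 91.4]
eef_rot: [1.316, 1.131, -1.305]
force: [-0.5, -0.1, -0.2]
gripper_width: 0.297
```

```bash
python3 - <<'E'
from h import *
plan([621.3,262,76],RH,0)
t=env.read_camera("top");s=env.read_camera("side")
crop(s,215,190,295,250,10,"pics/h3.png")
uv,p,bgr=cloud(t,190,140,290,210);
m=(p[:,2]>128)&(p[:,2]<175)&(p[:,0]>630); print(m.sum())
E
```

```text
t 4.58 pos [624.2 260.6  91.4] F [-0.5 -0.1 -0.2] w 0.297 full shift [ 0.061 -0.013 -0.004] turn [-0.003  0.    -0.006]
1744
```

View pics/h3.png

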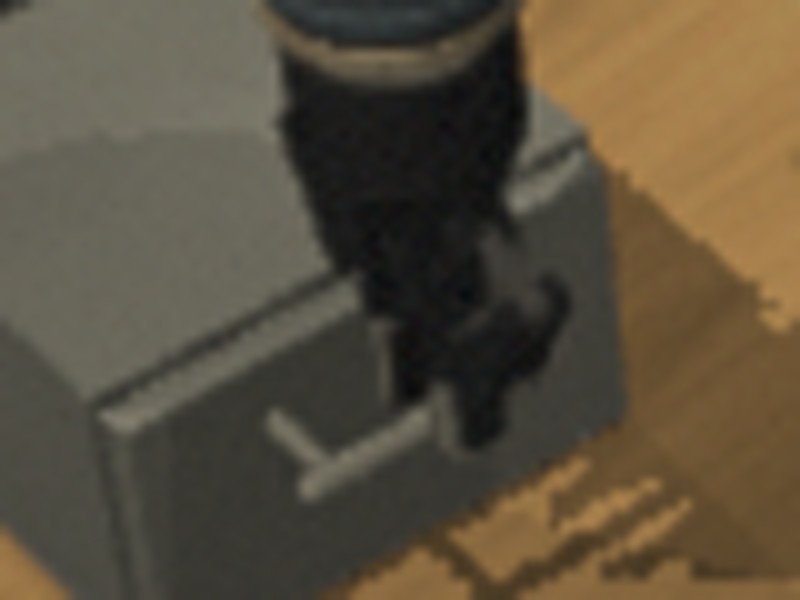

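```bash
cat >> h.py <<'E'
a=np.radians(20); ez=np.array([0,0,1.])
tx=-np.cos(a)*ez+np.sin(a)*cx
RT=RM(tx,np.cos(a)*cx+np.sin(a)*ez)
E
python3 - <<'E'
from h import *
plan(bar+14*tx-40*tx,RT,0);print(bar-26*tx,bar+14*tx)
plan(bar+14*tx,RT,0)
E
```

```text
t 4.67 pos [624.  260.8  91.2] F [-0.1  0.7  0.2] w 0.306 full shift [-0.113 -0.046 -0.003] turn [-0.003  0.001  0.216]
[612.48975132 263.20685395 119.43200814] [626.04398006 261.35015557  81.84430331]
t 4.67 pos [624.  260.8  91.2] F [-0.1  0.7  0.2] w 0.306 full shift [ 0.037  0.007 -0.003] turn [-0.003  0.001  0.216]
```

>>> apply_moves(steps=[[-0.07,0,0,0,0,0,0.4],[-0.16,-0.02,0,0,0,0.05,0.45],[-0.16,-0.046,0,0,0,0.14,0.45],[-0.14,-0.046,0,0,0,0.216,0.45],[-0.113,-0.046,-0.003,0,0,0.216,0.45],[-0.113,-0.046,-0.003,0,0,0.216,0.45]])

```text
time_s: 5.42
ee_pos: [613.0, 263.3, 119.4]
eef_rot: [1.435, 0.861, -1.056]
force: [0.7, -0.4, -0.2]
gripper_width: 0.273
```

```bash
python3 - <<'E'
from h import *
plan(bar+14*tx,RT,0)
E
```

```text
t 5.42 pos [613.  263.3 119.4] F [ 0.7 -0.4 -0.2] w 0.273 full shift [ 0.159 -0.002  0.   ] turn [-0.003  0.002  0.001]
```

>>> apply_moves(steps=[[0.04,0,0,0,0,0,0.45],[0.08,0,0,0,0,0,0.45],[0.12,0,0,0,0,0,0.45]])

```text
time_s: 5.8
ee_pos: [623.9, 260.9, 90.1]
eef_rot: [1.435, 0.861, -1.058]
force: [0.5, -0.2, 0.1]
gripper_width: 0.273
```

```bash
python3 - <<'E'
from h import *
plan(bar+14*tx,RT,0)
E
```

```text
t 5.8 pos [623.9 260.9  90.1] F [ 0.5 -0.2  0.1] w 0.273 full shift [ 0.034 -0.003 -0.003] turn [-0.004  0.002  0.001]
```

>>> apply_moves(steps=[[0.02,0,0,0,0,0,0.45],[0.034,0,0,0,0,0,0.45],[0.034,0,0,0,0,0,1],[0.034,0,0,0,0,0,1],[0.034,0,0,0,0,0,1]], newtons=40)

```text
time_s: 6.42
ee_pos: [626.5, 260.5, 82.0]
eef_rot: [1.435, 0.861, -1.058]
force: [0.4, 0.7, -5.9]
gripper_width: 0.107
```

```bash
python3 - <<'E'
from h import *
s=env.state()
print(s['ee_pos'],s['force'],s['gripper_width'])
p=s['ee_pos']
for d in (50,100,140,145): plan(p-d*cx,RT,0)
E
```

```text
[626.49131756 260.52255046  81.97531512] [ 0.44516005  0.66920569 -5.93913647] 0.10680340956016093
t 6.42 pos [626.5 260.5  82. ] F [ 0.4  0.7 -5.9] w 0.107 full shift [-0.068 -0.188  0.001] turn [-0.003  0.002  0.001]
t 6.42 pos [626.5 260.5  82. ] F [ 0.4  0.7 -5.9] w 0.107 full shift [-0.136 -0.376  0.003] turn [-0.003  0.002  0.001]
t 6.42 pos [626.5 260.5  82. ] F [ 0.4  0.7 -5.9] w 0.107 full shift [-0.191 -0.527  0.004] turn [-0.003  0.002  0.001]
t 6.42 pos [626.5 260.5  82. ] F [ 0.4  0.7 -5.9] w 0.107 full shift [-0.197 -0.545  0.004] turn [-0.003  0.002  0.001]
```

>>> apply_moves(steps=[[-0.007,-0.019,0,0,0,0,1],[-0.02,-0.056,0,0,0,0,1],[-0.034,-0.094,0,0,0,0,1],[-0.048,-0.132,0,0,0,0,1],[-0.062,-0.17,0,0,0,0,1],[-0.076,-0.208,0,0,0,0,1],[-0.09,-0.246,0,0,0,0,1],[-0.104,-0.284,0,0,0,0,1],[-0.118,-0.322,0,0,0,0,1],[-0.128,-0.352,0,0,0,0,1]])

```text
time_s: 7.68
ee_pos: [533.0, 273.4, 82.0]
eef_rot: [1.434, 0.861, -1.058]
force: [1.3, -2.8, -9.1]
gripper_width: 0.111
```

```bash
python3 - <<'E'
from h import *
s=env.state()
p0=np.array([626.49,260.52,81.98])
print((p0-s['ee_pos'])@cx,(p0-s['ee_pos'])@cy)
for d in (130,140,145): plan(p0-d*cx,RT,0)
E
```

```text
94.41404601743263 -0.10706271936263789
t 7.67 pos [533.  273.4  82. ] F [ 1.3 -2.8 -9.1] w 0.111 full shift [-0.048 -0.134  0.001] turn [-0.003  0.003  0.001]
t 7.67 pos [533.  273.4  82. ] F [ 1.3 -2.8 -9.1] w 0.111 full shift [-0.062 -0.171  0.002] turn [-0.003  0.003  0.001]
t 7.67 pos [533.  273.4  82. ] F [ 1.3 -2.8 -9.1] w 0.111 full shift [-0.069 -0.19   0.002] turn [-0.003  0.003  0.001]
```

>>> apply_moves(steps=[[-0.012,-0.034,0,0,0,0,1],[-0.026,-0.07,0,0,0,0,1],[-0.038,-0.105,0,0,0,0,1],[-0.048,-0.134,0,0,0,0,1],[-0.055,-0.152,0,0,0,0,1],[-0.06,-0.167,0,0,0,0,1],[-0.065,-0.178,0,0,0,0,1]])

```text
time_s: 8.55
ee_pos: [489.1, 279.5, 82.3]
eef_rot: [1.436, 0.857, -1.058]
force: [31.4, -4.0, -35.4]
gripper_width: 0.107
```

```bash
python3 - <<'E'
from h import *
s=env.state()
p0=np.array([626.49,260.52,81.98])
print((p0-s['ee_pos'])@cx,(p0-s['ee_pos'])@cy,s['force'],s['gripper_width'])
E
```

```text
138.67170917256774 -0.1526753156078584 [ 31.37803168  -4.03820911 -35.40651523] 0.10744670528710583
```

>>> apply_moves(steps=[[0,0,0,0,0,0,0.45],[0,0,0,0,0,0,0.45],[-0.05,0,0,0,0,0,0.45],[-0.12,0,0,0,0,0,0.45],[-0.25,0,0,0,0,0,0.45],[-0.45,0,0,0,0,0,0.45],[-0.6,0,0,0,0,0,0]])

```text
time_s: 9.43
ee_pos: [437.1, 287.9, 226.1]
eef_rot: [1.438, 0.858, -1.056]
force: [0.3, 0.9, -1.3]
gripper_width: 0.474
```

```bash
cat >> h.py <<'E'
yk=np.radians(6.9)
kx=np.array([np.cos(yk),np.sin(yk),0]);ky=np.array([-np.sin(yk),np.cos(yk),0])
b25=np.radians(25); kax=-np.sin(b25)*kx+np.cos(b25)*ez
e2=np.cross(kax,ky)
foot=np.array([597.6,-334.2,52])+1.0*ky-2.0*e2
RP=RM(-kax,ky)   # jaws along caddy y
RP2=RM(-kax,-ky)
E
python3 - <<'E'
from h import *
s=env.state();print(s["joint_positions"].round(2),s["force"].round(1))
plan(foot+110*kax,RP,0);plan(foot+110*kax,RP2,0);print(foot,foot+110*kax,foot+30*kax)
t=env.read_camera("top");sd=env.read_camera("side")
cv2.imwrite("pics/d1.png",np.hstack([cv2.resize(t["image"][100:250,170:340],None,fx=2.3,fy=2.3,interpolation=2),cv2.resize(sd["image"][140:290,170:340],None,fx=2.3,fy=2.3,interpolation=2)]))
E
```

```text
[-0.77  0.26 -0.14  2.06  0.53  0.71 -1.43] [ 0.3  0.9 -1.3]
t 9.43 pos [437.1 287.9 226.1] F [ 0.3  0.9 -1.3] w 0.474 full shift [0.557 0.668 2.414] turn [-1.154  0.008  0.097]
t 9.43 pos [437.1 287.9 226.1] F [ 0.3  0.9 -1.3] w 0.474 full shift [0.557 0.668 2.414] turn [ 0.843  0.09  -0.008]
[ 599.27935058 -332.98948075   52.84523652] [ 553.12803854 -338.57440317  152.5390931 ] [ 586.69262912 -334.51264141   80.03447013]
```

View pics/d1.png

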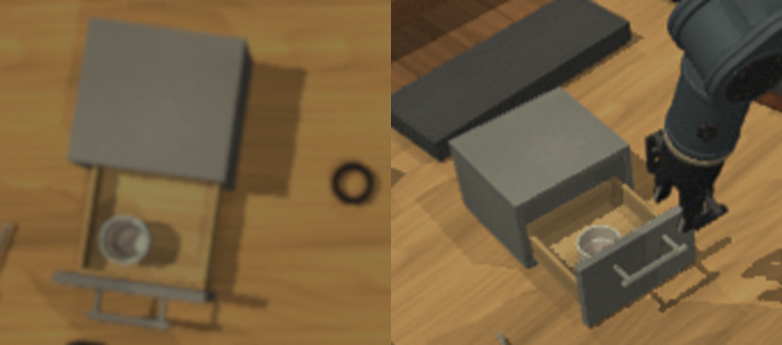

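```bash
python3 - <<'E'
from h import *
t=env.read_camera("top");s=env.read_camera("side")
uv,p,bgr=cloud(t,200,180,262,225); h=cv2.cvtColor(bgr[None],cv2.COLOR_BGR2HSV)[0]
print(h[(uv[:,0]==224)&(uv[:,1]==195)],h[(uv[:,0]==245)&(uv[:,1]==195)])
m=(p[:,2]>68)&(p[:,2]<92)&(p[:,0]>510)
q=p[m]; print("rim pts",m.sum(),q.mean(0).round(1),np.percentile(q,[3,97],axis=0).round(1))
from scipy.optimize import least_squares
f=least_squares(lambda x:np.hypot(q[:,0]-x[0],q[:,1]-x[1])-x[2],[*q[:,:2].mean(0),30],loss="soft_l1",f_scale=2);print("t",f.x.round(1),np.abs(f.fun).mean())
uv,p,bgr=cloud(s,240,220,290,270)
m=(p[:,2]>72)&(p[:,2]<90)&(np.hypot(p[:,0]-f.x[0],p[:,1]-f.x[1])<45); q=p[m];print(m.sum())
g=least_squares(lambda x:np.hypot(q[:,0]-x[0],q[:,1]-x[1])-x[2],[*f.x[:2],30],loss="soft_l1",f_scale=2);print("s",g.x.round(1),np.abs(g.fun).mean())
uv,p,bgr=cloud(t,185,190,270,245);m=(p[:,2]>116)&(p[:,2]<130);print("panel top",m.sum(),cv2.minAreaRect(p[m][:,:2].astype(np.float32)))
crop(t,180,160,280,250,7,"pics/d2.png");crop(s,225,190,325,280,7,"pics/d3.png")
E
```

```text
[[ 21  47 115]] [[ 18 137 145]]
rim pts 114 [584.7 294.9  78.7] [[536.1 261.   68.8]
 [618.8 330.4  86.5]]
t [588.9 291.3  30.3] 4.0751792073407955
57
s [588.5 294.4  29.9] 1.7711513176069382
panel top 350 ((527.8341674804688, 275.49786376953125), (192.3128662109375, 15.060590744018555), 82.25456237792969)
```

View pics/d2.png

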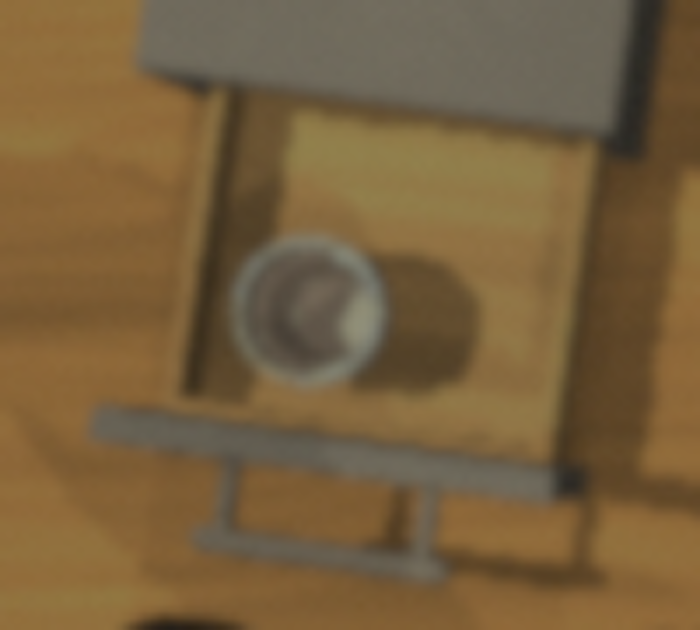

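View pics/d3.png

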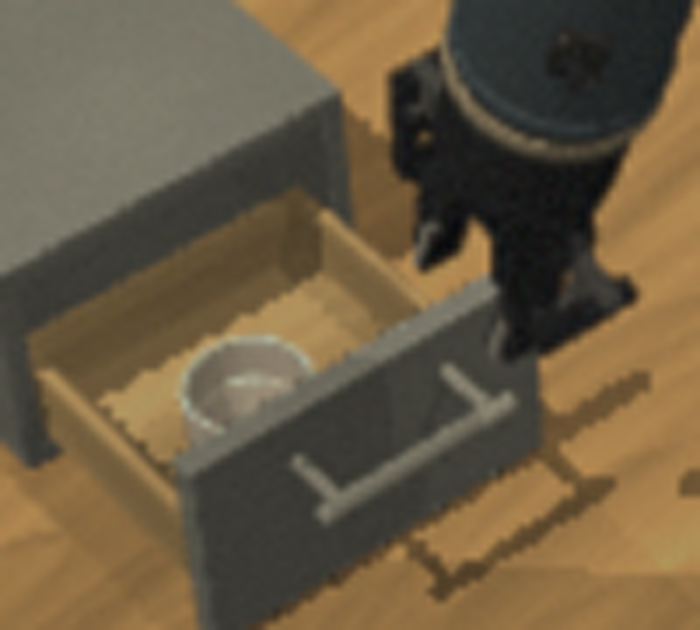

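>>> apply_moves(steps=[[0,0.05,0.2,-0.1,0,0,0],[0,0.1,0.4,-0.2,0,0,-0.5],[0,0.15,0.6,-0.3,0,0,-1],[0,0.2,0.8,-0.4,0,0,-1],[0,0.22,1.0,-0.5,0,0,-1]])

```text
time_s: 10.25
ee_pos: [454.3, 54.9, 241.5]
eef_rot: [0.835, 1.094, -0.646]
force: [1.0, -0.1, 0.2]
gripper_width: 1.001
```

```bash
python3 - <<'E'
from h import *
s=env.state();print(s["joint_positions"].round(2))
plan([500,-170,250],RP,0);plan(foot+110*kax,RP,0)
t=env.read_camera("top")
print(plane(t,[[224.3,204.3]],80))
im=t["image"][180:225,200:250]; h=cv2.cvtColor(im,cv2.COLOR_BGR2HSV)
m=((h[...,1]<85)&(h[...,2]>80)).astype(np.uint8)
n,l,st,ce=cv2.connectedComponentsWithStats(m); print(st.tolist(),ce.round(1).tolist())
E
```

```text
[-0.21  0.1  -0.16  2.24  0.36  0.53 -0.09]
t 10.25 pos [454.3  54.9 241.5] F [ 1.  -0.1  0.2] w 1.001 full shift [ 0.074 -0.333  0.853] turn [-0.703 -0.025  0.086]
t 10.25 pos [454.3  54.9 241.5] F [ 1.  -0.1  0.2] w 1.001 full shift [ 0.546 -0.629  1.437] turn [-0.703 -0.025  0.086]
[[587.80082481 290.49856602  80.        ]]
[[0, 0, 50, 45, 1780], [13, 14, 23, 21, 338], [0, 39, 41, 6, 132]] [[25.3, 20.1], [24.1, 24.3], [14.7, 42.3]]
```

>>> apply_moves(steps=[[0.02,-0.08,0.2,-0.1,0,0,-1],[0.04,-0.16,0.4,-0.2,0,0.02,-1],[0.05,-0.24,0.6,-0.3,0,0.03,-1],[0.07,-0.33,0.85,-0.4,0,0.05,-1],[0.07,-0.33,0.85,-0.5,0,0.06,-1]])

```text
time_s: 10.92
ee_pos: [488.5, -112.8, 246.8]
eef_rot: [0.415, 1.177, -0.295]
force: [0.0, 1.4, -1.0]
gripper_width: 0.999
```

```bash
python3 - <<'E'
from h import *
plan(foot+110*kax,RP,0)
E
```

```text
t 10.93 pos [ 488.5 -112.8  246.8] F [ 0.   1.4 -1. ] w 0.999 full shift [ 0.452 -0.749  0.509] turn [-0.376 -0.035  0.045]
```

>>> apply_moves(steps=[[0.05,-0.15,0.1,-0.1,0,0,-1],[0.1,-0.3,0.2,-0.2,-0.01,0.02,-1],[0.15,-0.45,0.3,-0.3,-0.02,0.03,-1],[0.22,-0.6,0.41,-0.376,-0.035,0.045,-1],[0.32,-0.749,0.509,-0.376,-0.035,0.045,-1],[0.452,-0.749,0.509,-0.376,-0.035,0.045,-1],[0.452,-0.749,0.509,-0.376,-0.035,0.045,-1]])

```text
time_s: 11.8
ee_pos: [551.9, -337.3, 148.9]
eef_rot: [-0.064, 1.137, 0.111]
force: [0.5, 0.4, 0.0]
gripper_width: 1.0
```

```bash
python3 - <<'E'
from h import *
plan(foot+110*kax,RP,0);plan(foot+30*kax,RP,0);print(env.state()["joint_positions"].round(2))
t=env.read_camera("top");sd=env.read_camera("side")
cv2.imwrite("pics/p1.png",np.hstack([cv2.resize(t["image"][140:260,360:490],None,fx=3,fy=3,interpolation=2),cv2.resize(sd["image"][110:230,310:440],None,fx=3,fy=3,interpolation=2)]))
E
```

```text
t 11.8 pos [ 551.9 -337.3  148.9] F [0.5 0.4 0. ] w 1.0 full shift [-0.011 -0.006  0.01 ] turn [-0.001 -0.002 -0.003]
t 11.8 pos [ 551.9 -337.3  148.9] F [0.5 0.4 0. ] w 1.0 full shift [ 0.309 -0.007  0.011] turn [-0.001 -0.002 -0.003]
[ 0.92  0.53 -0.42  1.93 -0.19  0.39  2.44]
```

View pics/p1.png

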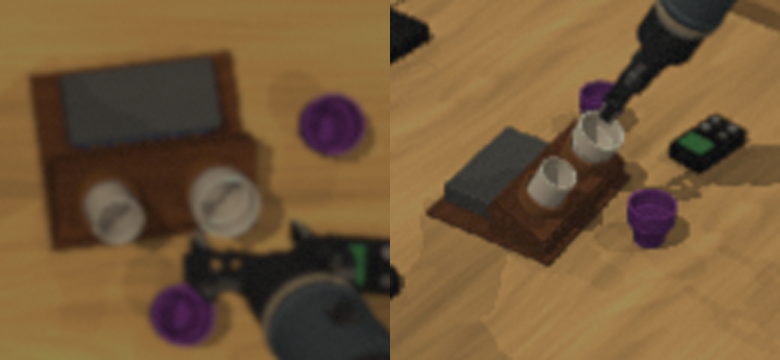

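>>> apply_moves(steps=[[0.05,-0.007,0.011,0,0,0,-1],[0.1,-0.007,0.011,0,0,0,-1],[0.15,-0.007,0.011,0,0,0,-1],[0.2,-0.007,0.011,0,0,0,-1],[0.24,-0.007,0.011,0,0,0,-1]])

```text
time_s: 12.52
ee_pos: [580.9, -335.3, 98.0]
eef_rot: [-0.068, 1.134, 0.11]
force: [0.6, -0.5, 0.2]
gripper_width: 1.0
```

```bash
python3 - <<'E'
from h import *
plan(foot+30*kax,RP,0)
t=env.read_camera("top");sd=env.read_camera("side")
cv2.imwrite("pics/p2.png",np.hstack([cv2.resize(t["image"][180:240,390:460],None,fx=5,fy=5,interpolation=2),cv2.resize(sd["image"][130:190,345:415],None,fx=5,fy=5,interpolation=2)]))
E
```

```text
t 12.53 pos [ 580.9 -335.3   98. ] F [ 0.6 -0.5  0.2] w 1.0 full shift [ 0.075 -0.    -0.009] turn [ 0.001 -0.001 -0.002]
```

View pics/p2.png

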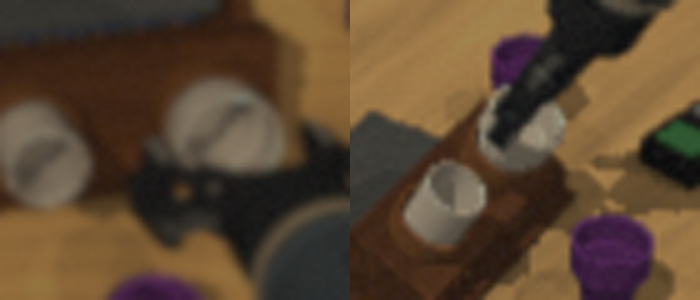

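>>> apply_moves(steps=[[0.04,0,-0.005,0,0,0,-1],[0.07,0,-0.009,0,0,0,-1],[0.075,0,-0.009,0,0,0,-0.7],[0.075,0,-0.009,0,0,0,-0.45],[0.075,0,-0.009,0,0,0,-0.3],[0.075,0,-0.009,0,0,0,-0.2],[0.075,0,-0.009,0,0,0,0]], newtons=25)

```text
time_s: 13.5
ee_pos: [586.6, -334.3, 79.9]
eef_rot: [-0.067, 1.135, 0.11]
force: [-0.1, -1.1, 0.2]
gripper_width: 0.721
```

```bash
python3 - <<'E'
from h import *
plan(foot+30*kax,RP,0)
t=env.read_camera("top");sd=env.read_camera("side")
cv2.imwrite("pics/p3.png",np.hstack([cv2.resize(t["image"][180:240,390:460],None,fx=5,fy=5,interpolation=2),cv2.resize(sd["image"][130:190,345:415],None,fx=5,fy=5,interpolation=2)]))
E
```

```text
t 13.5 pos [ 586.6 -334.3   79.9] F [-0.1 -1.1  0.2] w 0.721 full shift [-0.    -0.001  0.001] turn [ 0.001 -0.001 -0.002]
```

View pics/p3.png

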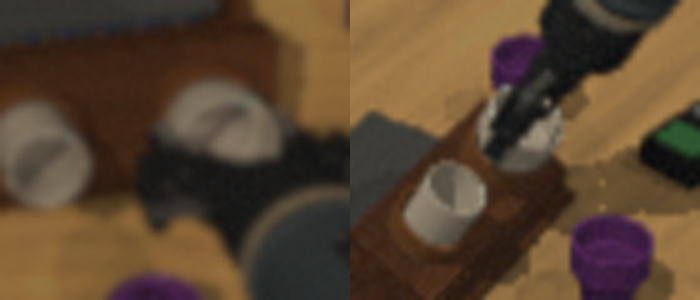

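>>> apply_moves(steps=[[0,0,0,0,0,0,0.3],[-0.02,0,0,0,0,0,0.3],[-0.06,0,0,0,0,0,0.3],[-0.12,0,0,0,0,0,0.3],[-0.2,0,0,0,0,0,0.3],[-0.3,0,0,0,0,0,0.3],[-0.45,0,0,0,0,0,0.3],[-0.55,0,0,0,0,0,0.3],[-0.55,0,0,0,0,0,0.3]], newtons=30)

```text
time_s: 14.72
ee_pos: [528.9, -343.0, 207.5]
eef_rot: [-0.07, 1.132, 0.107]
force: [-0.1, -0.2, -0.2]
gripper_width: 0.718
```

```bash
cat >> h.py <<'E'
RD=RM([0,0,-1],cy)
dp=np.array([588.2,291.5])
E
python3 - <<'E'
from h import *
plan([540,-200,260],RD,0)
plan([*dp,200],RD,0)
t=env.read_camera("top");sd=env.read_camera("side")
cv2.imwrite("pics/p4.png",np.hstack([cv2.resize(t["image"][180:260,380:470],None,fx=4,fy=4,interpolation=2),cv2.resize(sd["image"][90:170,345:435],None,fx=4,fy=4,interpolation=2)]))
E
```

```text
t 14.72 pos [ 528.9 -343.   207.5] F [-0.1 -0.2 -0.2] w 0.718 full shift [-0.143  0.562  0.192] turn [ 0.161  0.277 -0.035]
t 14.72 pos [ 528.9 -343.   207.5] F [-0.1 -0.2 -0.2] w 0.718 full shift [0.253 2.491 0.48 ] turn [ 0.161  0.277 -0.035]
```

View pics/p4.png

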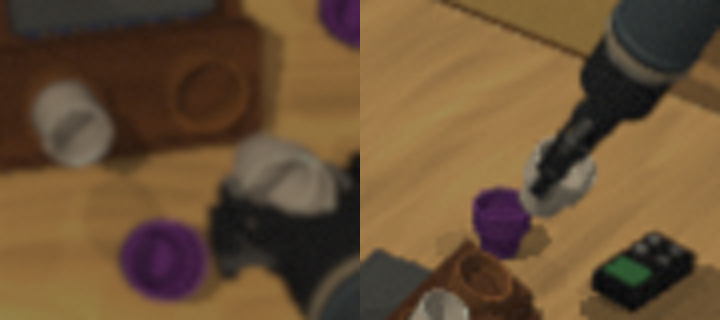

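>>> apply_moves(steps=[[-0.04,0.08,0.02,0.02,0.04,0,0.3],[-0.08,0.22,0.04,0.04,0.08,0,0.3],[-0.12,0.4,0.06,0.06,0.13,-0.01,0.3],[-0.13,0.6,0.09,0.08,0.18,-0.02,0.3],[-0.14,0.8,0.14,0.12,0.23,-0.03,0.3],[-0.14,1.0,0.19,0.161,0.277,-0.035,0.3],[-0.14,1.0,0.19,0.161,0.277,-0.035,0.3]])

```text
time_s: 15.7
ee_pos: [528.2, -84.1, 256.4]
eef_rot: [0.103, 1.573, -0.095]
force: [0.3, -1.4, -0.9]
gripper_width: 0.722
```

```bash
python3 - <<'E'
from h import *
plan([*dp,200],RD,0)
E
```

```text
t 15.7 pos [528.2 -84.1 256.4] F [ 0.3 -1.4 -0.9] w 0.722 full shift [0.232 1.52  0.051] turn [ 0.007 -0.003 -0.003]
```

>>> apply_moves(steps=[[0,0.1,0,0,0,0,0.3],[0,0.28,0,0,0,0,0.3],[0,0.46,0.01,0,0,0,0.3],[0,0.64,0.02,0,0,0,0.3],[0,0.82,0.03,0,0,0,0.3],[0,0.95,0.03,0,0,0,0.3],[0,1.0,0.03,0.005,-0.003,0,0.3]])

```text
time_s: 16.58
ee_pos: [566.8, 164.4, 256.4]
eef_rot: [0.107, 1.569, -0.1]
force: [-0.5, -0.7, -1.1]
gripper_width: 0.722
```

```bash
python3 - <<'E'
from h import *
plan([*dp,180],RD,0)
E
```

```text
t 16.57 pos [566.8 164.4 256.4] F [-0.5 -0.7 -1.1] w 0.722 full shift [0.308 0.514 0.019] turn [ 0.003 -0.001 -0.003]
```

>>> apply_moves(steps=[[0,0.12,0,0,0,0,0.3],[0,0.28,0,0,0,0,0.3],[0.05,0.4,0.01,0,0,0,0.3],[0.14,0.48,0.019,0,0,0,0.3],[0.24,0.514,0.019,0.003,0,-0.003,0.3],[0.308,0.514,0.019,0.003,0,-0.003,0.3],[0.308,0.514,0.019,0.003,0,-0.003,0.3]])

```text
time_s: 17.45
ee_pos: [587.8, 289.5, 178.0]
eef_rot: [0.106, 1.572, -0.11]
force: [0.2, 0.8, -0.1]
gripper_width: 0.724
```

```bash
python3 - <<'E'
from h import *
plan([*dp,77],RD,0)
t=env.read_camera("top");sd=env.read_camera("side")
cv2.imwrite("pics/n1.png",np.hstack([cv2.resize(t["image"][150:250,170:270],None,fx=4,fy=4,interpolation=2),cv2.resize(sd["image"][170:270,225:325],None,fx=4,fy=4,interpolation=2)]))
c=sd
# project dp rim centre and expected held pot foot/rim
for z in(80,150,210):
    w=np.array([*dp,z]);pc=c["pose"][:3,:3].T@(w-c["pose"][:3,3]);pc=pc*[1,-1,-1]
    print(z,cv2.projectPoints(pc.reshape(1,1,3),np.zeros(3),np.zeros(3),K(c),np.array(c["D"]))[0].ravel().round(1))
E
```

```text
t 17.45 pos [587.8 289.5 178. ] F [ 0.2  0.8 -0.1] w 0.724 full shift [0.404 0.009 0.002] turn [-0.001 -0.002  0.002]
80 [260.5 243.9]
150 [258.5 228.6]
210 [256.7 214.7]
```

View pics/n1.png

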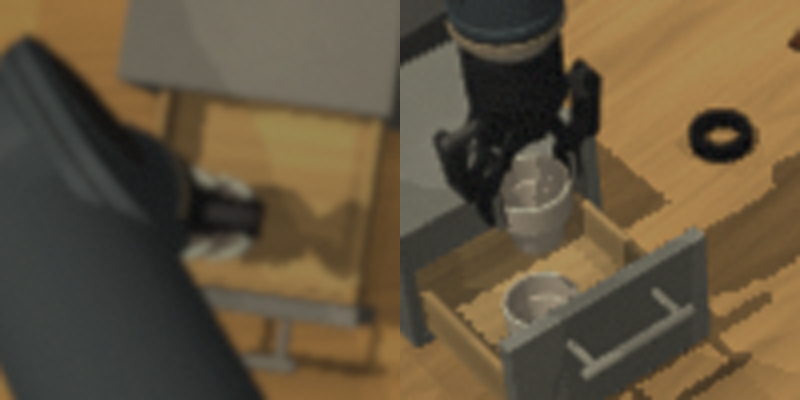

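>>> apply_moves(steps=[[0.04,0.009,0.002,0,0,0,0.3],[0.1,0.009,0.002,0,0,0,0.3],[0.16,0.009,0.002,0,0,0,0.3],[0.22,0.009,0.002,0,0,0,0.3],[0.25,0.009,0.002,0,0,0,0.3],[0.27,0.009,0.002,0,0,0,0.3],[0.28,0.009,0.002,0,0,0,0.3]])

```text
time_s: 18.42
ee_pos: [589.6, 292.7, 110.2]
eef_rot: [0.108, 1.569, -0.108]
force: [0.2, -0.4, 0.6]
gripper_width: 0.719
```

```bash
python3 - <<'E'
from h import *
plan([*dp,77],RD,0)
t=env.read_camera("top");sd=env.read_camera("side")
cv2.imwrite("pics/n2.png",np.hstack([cv2.resize(t["image"][150:250,170:270],None,fx=4,fy=4,interpolation=2),cv2.resize(sd["image"][190:265,230:305],None,fx=5.34,fy=5.34,interpolation=2)[:400,:400]]))
E
```

```text
t 18.43 pos [589.6 292.7 110.2] F [ 0.2 -0.4  0.6] w 0.719 full shift [ 0.133 -0.005 -0.005] turn [-0.001 -0.     0.   ]
```

View pics/n2.png

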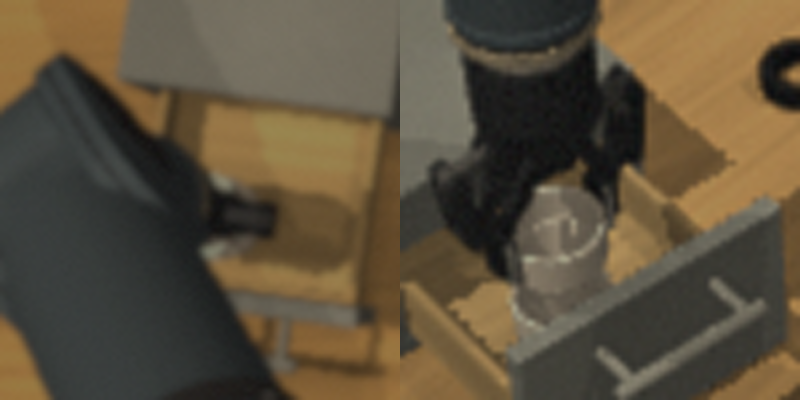

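>>> apply_moves(steps=[[0.016,-0.005,-0.005,0,0,0,0.3],[0.032,-0.005,-0.005,0,0,0,0.3],[0.048,-0.005,-0.005,0,0,0,0.3],[0.064,-0.005,-0.005,0,0,0,0.3],[0.08,-0.005,-0.005,0,0,0,0.3]])

```text
time_s: 19.15
ee_pos: [588.2, 291.5, 90.0]
eef_rot: [0.108, 1.569, -0.108]
force: [-0.5, -0.6, 0.3]
gripper_width: 0.722
```

```bash
python3 - <<'E'
from h import *
plan([*dp,77],RD,0)
sd=env.read_camera("side");crop(sd,235,195,295,255,9,"pics/n3.png")
E
```

```text
t 19.15 pos [588.2 291.5  90. ] F [-0.5 -0.6  0.3] w 0.722 full shift [ 0.052 -0.     0.   ] turn [-0.001 -0.     0.   ]
```

View pics/n3.png

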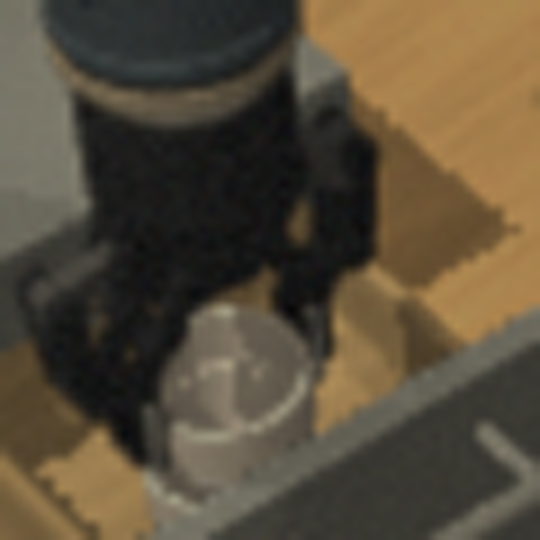

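>>> apply_moves(steps=[[0.01,0,0,0,0,0,0.3],[0.02,0,0,0,0,0,0.3],[0.028,0,0,0,0,0,0.3],[0.034,0,0,0,0,0,0.3],[0.04,0,0,0,0,0,0.3],[0.04,0,0,0,0,0,0.3]])

```text
time_s: 19.95
ee_pos: [588.0, 291.5, 79.4]
eef_rot: [0.108, 1.569, -0.108]
force: [0.4, 1.0, -0.8]
gripper_width: 0.722
```

>>> apply_moves(steps=[[0.004,0,0,0,0,0,0.3],[0.008,0,0,0,0,0,0.3],[0.012,0,0,0,0,0,0.3],[0.012,0,0,0,0,0,0.3]])

```text
time_s: 20.45
ee_pos: [588.5, 292.8, 77.7]
eef_rot: [0.109, 1.568, -0.106]
force: [-1.3, 1.4, 7.5]
gripper_width: 0.718
```

```bash
python3 - <<'E'
from h import *
sd=env.read_camera("side");crop(sd,235,195,295,255,9,"pics/n4.png");print(env.state()["force"],env.state()["ee_pos"])
uv,p,b=cloud(sd,250,215,280,250); m=(np.hypot(p[:,0]-588,p[:,1]-292)<38)&(b.min(1)>60); print(np.percentile(p[m][:,2],[50,90,97,100]))
E
```

```text
[-1.24626585  0.67613525  8.30460304] [588.54625971 292.74055408  77.74188246]
[ 89.3597566  106.93241646 109.57331337 111.76530316]
```

View pics/n4.png

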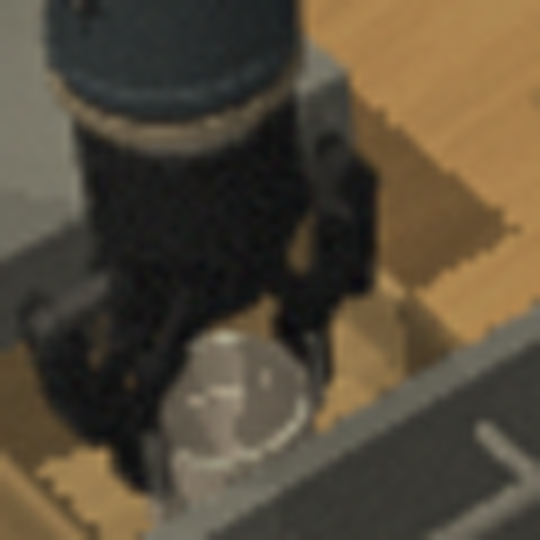

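>>> apply_moves(steps=[[0,0,0,0,0,0,-0.4],[0,0,0,0,0,0,-0.5],[0,0,0,0,0,0,-0.6],[0,0,0,0,0,0,-0.75],[0,0,0,0,0,0,-0.75],[0,0,0,0,0,0,-0.75]])

```text
time_s: 21.25
ee_pos: [588.5, 292.7, 77.7]
eef_rot: [0.109, 1.568, -0.106]
force: [-0.1, 0.2, -0.3]
gripper_width: 0.873
```

```bash
python3 - <<'E'
from h import *
sd=env.read_camera("side");crop(sd,235,195,295,255,9,"pics/n5.png");print(env.state()["force"],env.state()["ee_pos"])
uv,p,b=cloud(sd,250,215,280,250); m=(np.hypot(p[:,0]-588,p[:,1]-292)<38)&(b.min(1)>60); print(np.percentile(p[m][:,2],[50,90,97,100]))
E
```

```text
[ 0.10328314 -0.07612882  0.07703523] [588.53771937 292.74852212  77.70651676]
[ 91.60017815 105.8889487  109.06192789 113.76910491]
```

View pics/n5.png

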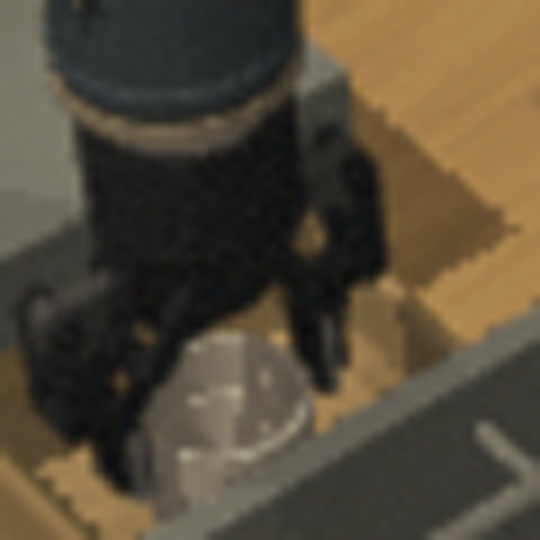

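>>> apply_moves(steps=[[-0.02,0,0,0,0,0,-0.75],[-0.06,0,0,0,0,0,-0.75],[-0.12,0,0,0,0,0,-0.75],[-0.25,0,0,0,0,0,-0.75],[-0.42,0,0,0,0,0,-0.75],[-0.6,0,0,0,0,0,-0.75],[-0.65,-0.2,0,0,0,0,-0.75],[-0.65,-0.4,0,0,0,0,-0.75],[-0.65,-0.6,0,0,0,0,-0.75],[-0.65,-0.8,0,0,0,0,-0.75]])

```text
time_s: 22.55
ee_pos: [560.9, 92.9, 241.2]
eef_rot: [0.109, 1.566, -0.106]
force: [0.5, 0.1, -0.4]
gripper_width: 0.878
```

```bash
python3 - <<'E'
from h import *
t=env.read_camera("top");sd=env.read_camera("side")
cv2.imwrite("pics/e1.png",np.hstack([cv2.resize(t["image"][100:250,180:330],None,fx=2.6,fy=2.6,interpolation=2),cv2.resize(sd["image"][150:300,200:350],None,fx=2.6,fy=2.6,interpolation=2)]))
crop(t,200,180,250,225,12,"pics/e2.png");crop(sd,235,205,295,265,9,"pics/e3.png")
cv2.imwrite("pics/e4.png",sd["image"])
uv,p,_=cloud(t,185,190,270,245);m=(p[:,2]>116)&(p[:,2]<130);print("panel top",m.sum(),cv2.minAreaRect(p[m][:,:2].astype(np.float32)))
for n,c,b in(("t",t,(205,185,245,222)),("s",sd,(240,215,285,255))):
    uv,p,bg=cloud(c,*b); m=(p[:,2]>99)&(p[:,2]<116)&(np.hypot(p[:,0]-588,p[:,1]-292)<40);q=p[m]
    print(n,m.sum(),q.mean(0).round(1),np.percentile(q,[5,95],axis=0).round(0).tolist()); A=np.c_[q[:,:2]-[588,292],np.ones(len(q))]; print(np.linalg.lstsq(A,q[:,2],rcond=None)[0].round(3))
E
```

```text
panel top 278 ((530.9132690429688, 294.3408203125), (155.61529541015625, 15.117910385131836), 82.2156982421875)
t 100 [588.9 292.9 106.4] [[558.0, 262.0, 100.0], [617.0, 321.0, 111.0]]
[1.2000e-02 8.0000e-03 1.0638e+02]
s 97 [588.8 292.7 104.3] [[558.0, 264.0, 100.0], [617.0, 322.0, 110.0]]
[-1.40000e-02 -1.00000e-02  1.04316e+02]
```

View pics/e1.png

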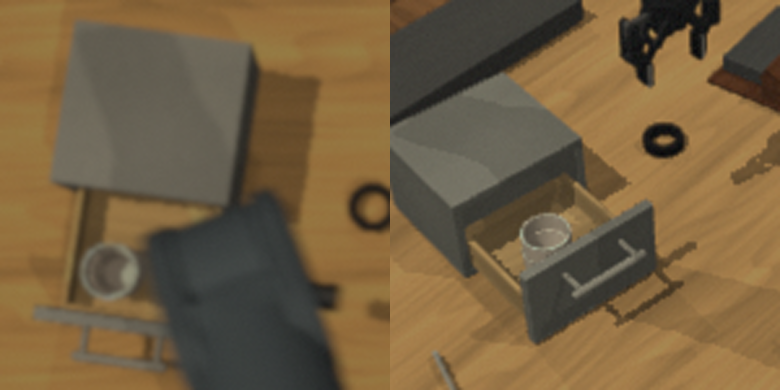

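View pics/e3.png

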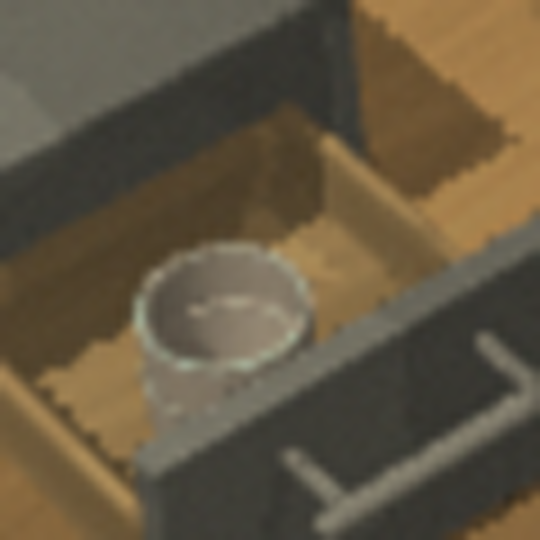

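View pics/e4.png

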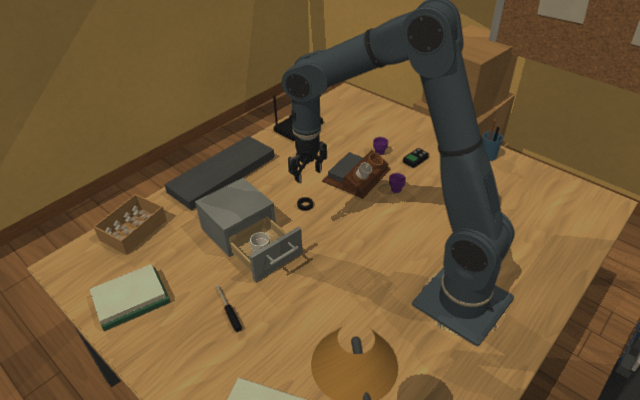

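```bash
python3 - <<'E'
from h import *
t=env.read_camera("top")
a=plane(t,[[216,190.6],[249.6,195]],98);b=plane(t,[[208.6,236.7],[242.9,241.4]],98)
print(((a-b)@cx).round(1)); print(env.state()["force"].round(1))
E
```

```text
[137.4 137.9]
[0.3 0.8 0.3]
```

```bash
python3 -c "
from station import env
print(env.finish_job())"
```

```text
the job is handed in; nothing more can be done
None
```

I pulled the drawer out until it met a firm stop and left it open. I then took the collared white pot from the right-hand caddy socket and nested it upright in the drawer pot. I lowered it until contact (about 8 N) before letting go, and handed the job in at about 23 s.

**Last checks**
- **Nested pot:** its rim measured about 106 mm high in the top view and 104 mm in the side view, against 107 mm expected. It is level to about 1 degree, and the gripper was clear of everything.
- **Drawer:** it moved about 138–139 mm by both the arm and the pictures, against 140 mm nominal. The pull ended with 31 N pushing back. I could not measure where it started to better than about 2–3 mm, so I take this as the stop.
- **Other objects:** the tumbler is still in the caddy. The tape roll, tester and screwdriver look unmoved in the pictures; I did not re-measure them.

**One thing went wrong:** on my first vertical approach to the handle, the back of the gripper finger appeared to press on the drawer's front panel. The wrist force read about 62 N. I backed off within a fraction of a second and tried again with the tool tilted 20 degrees, which was clear. If that contact counts as the gripper's body, it was over the 40 N limit.

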